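# Caliper a printed block, then hold it in the squaring corner for scanning

## Task

Check the printed block in the bench caliper: slide the caliper's jaw shut until the block is firmly nipped between both jaws, and keep it nipped for about a second. Then lift the block out, set it down flat on the squaring plate with its long side along the long fence and its end towards the short fence, and press it firmly into the corner so that it bears on both fences at once; finish while still holding it pressed there with the gripper, because the scan is taken then. Leave the other things on the table where they are.

Things in the scene. Friction and masses are not known exactly. Their poses are not given: they have to be found in the camera images.
- block_center (a point): Centre (half-way up) of the loose printed bearing block: white plastic, 60 mm long (its x) by 40 mm wide (its y) by 46 mm high (its z) about 90 g, round dark bore on top; its faces slide on metal with friction about 0.25. It starts on the caliper's bed between the open jaws, its width across the gap (along the caliper's y, up to 0.1 rad askew), touching neither. Its upper 26 mm stand free above the jaws.
- caliper: Bench caliper, fixed to the table. Origin on the table surface near the bed's middle. Dark steel bed 12 mm thick, 250 mm along y, from x = -45 to +75 mm; a steel beam 24 mm wide runs along y at x = +56 mm, its top 24 mm above the table. The jaws reach across the bed along x, their tops 32 mm above the table; the block stands between them at about x = 0. The joint slides along y; moving the jaw towards -y closes it.
- fixed_jaw: Fixed steel jaw of the caliper, 16 mm thick, at the -y end; this frame coincides with the caliper's. Its measuring face lies at y = -70 mm, looks to +y and spans x = -30 to +68 mm, its top 32 mm above the table.
- jaw (a joint): Opening of the caliper in m: the gap between the two measuring faces (0 shut, largest 0.105). It slides with about 1.5 N of friction and stays where it is left. With the block nipped squarely it reads about 0.040.
- thumb_grip (a point): Centre of the aluminium thumb grip on the sliding jaw's black carriage: an upright tab 16 mm (caliper's x) by 24 mm (caliper's y) by 26 mm high, its centre 51 mm above the table, its top 64 mm; the flat top of the carriage below it is 38 mm above the table. The grip's centre is 47 mm beyond the sliding jaw's measuring face (towards the caliper's +y) and at the caliper's x = 56 mm. Push or pinch it to slide the jaw; fingers pinching it from above close along the caliper's x.
- plate: Squaring plate, fixed to the table: aluminium, 150 by 150 mm, 12 mm thick, origin under its centre on the table surface. Two steel fences 16 mm thick stand 16 mm above it (tops 28 mm above the table) at right angles along its +x and +y edges; the inner corner has a small relief gap.
- long_fence: Long fence along the plate's +x side; this frame coincides with the plate's. Its inner face lies at x = +50 mm, looks to -x, and runs from y = -73 to +45 mm.
- short_fence: Short fence along the plate's +y side; this frame coincides with the plate's. Its inner face lies at y = +55 mm, looks to -y, and runs from x = -26 to +40 mm.
- corner (a point): Corner where the two fences' inner faces would meet, on the plate's upper surface (12 mm above the table), axes as the plate's. A block seated in the corner has its length along y and its centre at x = -20, y = -30, z = +23 mm from this point; both ways round are right.
- star: Bystander, not to be moved: small printed grey star, about 120 mm tall, upright on a round foot.
- screwdriver: Bystander, not to be moved: blue-handled screwdriver lying on the table.
- tape: Bystander, not to be moved: roll of paper tape, 100 mm across, 25 mm high.
- glue_jar: Bystander, not to be moved: jar, 60 mm across, 85 mm tall.
- scraper: Bystander, not to be moved: spatula-like print scraper lying on the table.
- cup: Bystander, not to be moved: clear open cup, 70 mm across, 80 mm tall.
- bearing: Bystander, not to be moved: steel ring, 40 mm across, 14 mm high.
There are look-alikes about, which are no part of the job. Of the things like the part that bears block_center, leave any that is pink; of the rest the smaller one is meant.

How it is judged (in metres and radians):
On the way, in this order (a step that is already met when the one before it is completed fails the run):
1. the sliding jaw nips the block against the fixed jaw (contact force between block and fixed_jaw above 1.5 N and value of joint jaw between 0.037 and 0.0425 m and contact force between jaw and block above 1.5 N), for 0.3 s.
2. the block is lifted clear of the caliper's jaws (height (world z) of block_center above 0.062 m), for 0.1 s.
At the end, for the whole second after the job is handed in: The block stands flat on the plate (within 4 mm, tilt under 0.07 rad), long side along the long fence within 0.07 rad, centre within 3 mm of its seated place, pressed on each fence with over 2 N, the gripper still on it, throughout the last second (x of block_center in the frame of corner between -0.0235 and -0.017 m and y of block_center in the frame of corner between -0.0335 and -0.027 m and z of block_center in the frame of corner between 0.02 and 0.027 m and angle between block_center's own z axis and vertical below 0.07 rad and angle between the x axis of block_center and the y axis of plate, either way round below 0.07 rad and contact force between block and long_fence above 2 N and contact force between block and short_fence above 2 N and contact force between the fingers and block above 1 N); the arm keeps its last pose, push and grip.
It fails at once if a bystander is moved more than 30 mm (distance of any of star, screwdriver, tape, glue_jar, scraper, cup, bearing from where it was at the start of the episode above 0.03 m).
It also fails if it takes over 70 s, if anything falls off the work surface, if the arm or the gripper's body presses on something with over 40 N, if the wrist force passes 120 N, or if a joint passes its speed limit or range.

## Robot

A 6-joint arm with a two-finger parallel gripper is mounted at the origin on the work surface. World frame = base frame: x ahead of the robot, y to its left, z up, the work surface at z = 0. Lengths are in m, angles in degrees, forces in N, time in s.
With the tool pointing down it reaches from about 0.4 to 0.825 m from the base axis. Payload 7 kg.
Tool frame: the origin (TCP) lies on the centre line of the jaws, within the pads' length; the fingertips stand r.tip_reach ahead of it and the grasp point (between the pads) is the TCP (r.tip_reach is the distance from the TCP to the fingertips, in m); z points along the fingers, y is the line along which they close (so a half turn about z gives the same grasp; the last joint's range is limited). The gripper opens to 88 mm and grips with 3 to 60 N. Pads are 19 mm wide; open, the fingers measure 130 mm over their backs; the gripper's body (78 mm by 193 mm) begins 47 mm behind the grasp point.
Start: joints at [80.621, 20.546, 0.682, 0, -70.136, -16.507], TCP at [0.295, 0.607, 0.246] pointing down, gripper open.
Joint ranges: [-176.03, 176.03], [-82.01, 121.73], [-58.28, 71.71], [-173.87, 95.51], [-174.79, -0.11], [-173.66, 173.66]. Speed limits (degrees/s): [136.94, 136.94, 172.46, 180, 180, 180].

## Interface

Orientations are given as [roll, pitch, yaw] about the fixed x, y, z axes, in that order (R = Rz(yaw) Ry(pitch) Rx(roll)).
In Python, from plant import sensors, cams, r gives the robot as it stands.
- The arm moves only by the tool drive_tool, never from a script. Its argument "rows" is a list of rows, each an object of numbers: "fingers": the gripper's target within -1 to 1 (fully open at 1, half-way at 0, shut at -1); "x", "y", "z": the shift along the tool's x, y, z in m; "spin": the turn about the tool's z in rad. A call has 1 to 10 rows; each row is the pose to reach, as a shift and turn from the pose commanded when the call began, along the tool's axes at that moment; what a row does not reach only later rows make up. A row lasts 1/8 s, in which the tool goes at most 62.5 mm and 10.7 degrees, less where a joint would pass 70% of its speed; a pose out of reach is approached as far as the arm can. A call with a gripper value outside its range is refused whole. The fingers move at their own pace and stop on an object; "newtons" is the grip in N (left out, the last holds). Time passes only in rows, so rows that repeat a pose let the fingers close. It gives the time, the measured TCP pose, the force, the opening and the grip force at its end, in the units of the state.
- sensors.get_state(): the state, without advancing time (a new reading comes with each control period).
- cams.capture(name): name is "scene" or "top" or "wrist"; returns a dict with "pixels" (384x512x3 uint8, red, green, blue), "intrinsics" (3x3 intrinsics, pixels), "eye" and "orientation" of the camera in the world; the wrist camera has in their place "T_tool_cam" (4x4, takes a point from camera to tool coordinates, whose origin is the TCP and whose axes are the flange's). Camera axes: x right, y up, looking along -z (the intrinsics and any distortion apply to the point x, -y, -z); pixel columns grow to the right and rows downward; lengths in m; the calibration is good to about 2 mm. A picture is of the moment at which its call begins: read the wrist's pose just before it. There is no depth.
- r.close_job(): hands the job in; it is judged then, once.
The state is a dict: "time_s": time; "joints": joint angles; "qd": joint speeds; "joint_torque": joint torques, N m; "tcp_pos": TCP position; "eef_rot": TCP orientation; "contact_force": force on the tool from outside, world axes, zero at the start; "moment": the same for the moment, N m; "gripper_width": finger opening in m; "gripper_force": force on a finger pad.
Only numpy, scipy, OpenCV 4.12 (cv2) and the standard library are available. Lean on these libraries where they do the work, as an engineer would, in place of code of your own. Each camera call takes 0.05 s, during which the arm holds its last target. There are 200 camera calls.

## Working session

There is one attempt and no reset: what is moved stays moved. The work goes in short steps, Python scripts to look and compute and a tool call to move; the robot and the scene stay as the last step left them, time stands still between calls to the robot, and variables do not carry over. Pictures are saved under pics/ and viewed, at most 10 in all, crops included, and the job is handed in when it is done.

Besides the shell and the picture viewer there is one more tool, called by a JSON object that holds its "fn" and its "kwargs", one argument or row to a line. drive_tool: Moves the arm, as the interface text tells. Its arguments: {"type":"object","properties":{"rows":{"type":"array"},"newtons":{"type":"number"}},"required":["rows"]}

```bash
mkdir -p pics
python3 - <<'E'
from plant import sensors,cams,r
import cv2,numpy as np,pickle
print(sensors.get_state(), r.tip_reach)
for n in ["scene","top","wrist"]:
    c=cams.capture(n); pickle.dump(c,open(f"pics/{n}0.pkl","wb"))
    cv2.imwrite(f"pics/{n}0.png",c["pixels"][:,:,::-1])
    print(n,{k:np.round(v,4).tolist() for k,v in c.items() if k!="pixels"})
E
```

```text
{'time_s': 0.0, 'joints': array([ 8.06222114e+01,  2.05900436e+01,  6.35344712e-01, -2.02449698e-02,
       -7.01362512e+01, -1.65084821e+01]), 'qd': array([0.06744004, 0.06420819, 0.01928971, 0.02034737, 0.08607744,
       0.03905579]), 'joint_torque': array([-3.78531222e-04, -5.82727754e+01,  2.93042189e+01,  6.99670002e+00,
        6.75269999e-03, -1.68083188e-04]), 'tcp_pos': array([0.29450162, 0.60686716, 0.24464991]), 'eef_rot': array([ 1.79907391e+02, -7.59935771e-03, -2.58931586e+01]), 'contact_force': array([ 0.50053496, -0.30159326, -0.38369546]), 'moment': array([-0.03360553, -0.00492652, -0.01088185]), 'gripper_force': 0.0, 'gripper_width': 0.08787896385526305} 0.019
scene {'intrinsics': [[390.3577, 0.0, 257.9586], [0.0, 390.3577, 193.1324], [0.0, 0.0, 1.0]], 'eye': [1.0743, -0.4913, 1.0805], 'orientation': [35.3777, 0.2129, 44.9326]}
top {'intrinsics': [[409.8068, 0.0, 254.0365], [0.0, 409.8068, 191.094], [0.0, 0.0, 1.0]], 'eye': [0.3986, 0.0264, 1.2263], 'orientation': [9.6003, -0.1434, -91.1704]}
wrist {'intrinsics': [[286.187, 0.0, 255.8049], [0.0, 286.187, 195.3624], [0.0, 0.0, 1.0]], 'T_tool_cam': [[0.0, 0.9536, 0.3009, 0.0798], [1.0, -0.0002, 0.0006, -0.0007], [0.0006, 0.3009, -0.9536, -0.1399], [0.0, 0.0, 0.0, 1.0]]}
```

View pics/top0.png

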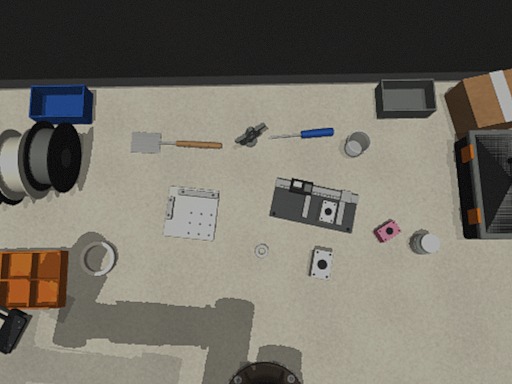

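View pics/scene0.png

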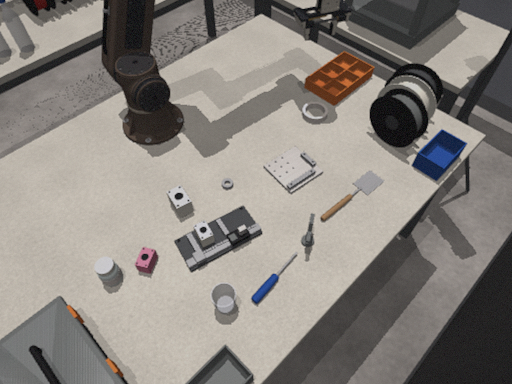

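Candidates in the top view: a white block in the caliper (328,211), a larger white block on the table (321,263) and a pink one (388,231). The one in the caliper fits: it isn't pink, it's the smaller of the two white ones, and it stands between the jaws. I'll enlarge to confirm.

Run:
```python
import cv2,numpy as np
t=cv2.imread("pics/top0.png")
a=cv2.resize(t[165:285,260:380],None,fx=5,fy=5,interpolation=cv2.INTER_CUBIC)[:600,:600]
b=cv2.resize(t[178:248,155:225],None,fx=5,fy=5,interpolation=cv2.INTER_CUBIC)
w=np.zeros((600,800,3),np.uint8); w[:, :450]=a[:, :450] if 0 else cv2.resize(t[165:285,265:355+10],None,fx=4.5,fy=5,interpolation=cv2.INTER_CUBIC)
w[:350,450:800]=b
cv2.imwrite("pics/crop1.png",w)
```

```text
(no output)
```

View pics/crop1.png

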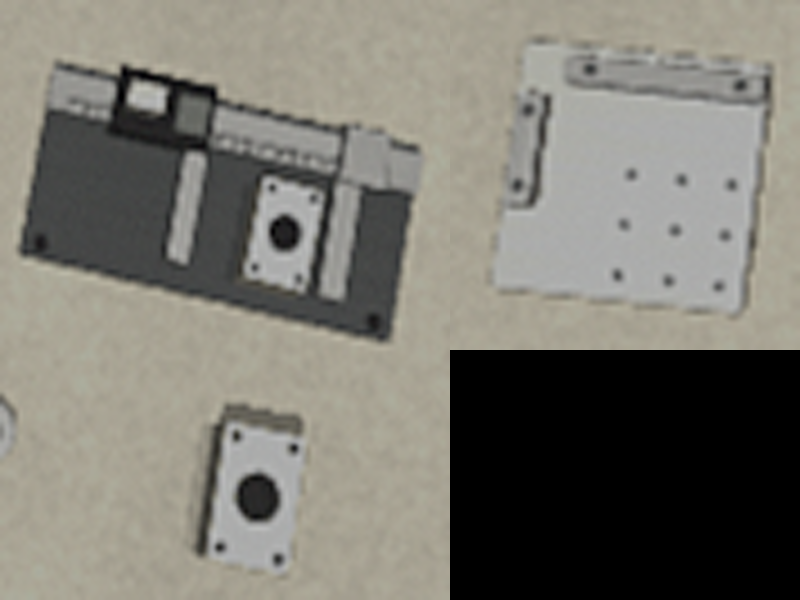

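The crop shows the caliper block with its bore at (285,232), clearly smaller than the table block at (258,497). The thumb grip top is the bright tab at (148,95). The plate's fences run along its top edge (long) and left edge (short).

```bash
cat > h.py <<'E'
import numpy as np,cv2,pickle
from scipy.spatial.transform import Rotation as Ro
def ray(c,uv,z,T=None):
    """pixels -> world points at height z; T: world tool pose (R,p) for wrist camera"""
    K=np.array(c["intrinsics"]);uv=np.atleast_2d(uv).astype(float)
    d=np.c_[(uv[:,0]-K[0,2])/K[0,0],-(uv[:,1]-K[1,2])/K[1,1],-np.ones(len(uv))]
    if T is None:
        R=Ro.from_euler("xyz",c["orientation"],degrees=True).as_matrix();e=np.array(c["eye"])
    else:
        M=np.array(c["T_tool_cam"]);R=T[0]@M[:3,:3];e=T[0]@M[:3,3]+T[1]
    d=d@R.T
    return e+d*((z-e[2])/d[:,2])[:,None]
def tool(s): return Ro.from_euler("xyz",s["eef_rot"],degrees=True).as_matrix(),np.array(s["tcp_pos"])
def ang(a,b): return np.degrees(np.arctan2(*(b-a)[1::-1]))
E
python3 - <<'E'
from h import *
c=pickle.load(open("pics/top0.pkl","rb"))
L=lambda p:np.array([[265+u/4.5,165+v/5] for u,v in p])
P=lambda p:np.array([[155+(u-450)/5,178+v/5] for u,v in p])
def show(n,q):
    print(n,np.round(q[:,:2],4).tolist())
    print("  sides",[round(float(np.linalg.norm(q[i]-q[i-1])),4) for i in range(len(q))],"ang",[round(float(ang(q[i-1],q[i])),1) for i in range(len(q))],"mean",q.mean(0).round(4))
show("bed front",ray(c,L([(22,255),(390,340)]),.012))
show("beam",ray(c,L([(55,62),(420,150)]),.024))
show("grip",ray(c,L([(148,95)]),.064))
show("block",ray(c,L([(262,175),(325,185),(308,292),(245,280)]),.058))
show("bore",ray(c,L([(285,232)]),.058))
show("slid jaw face L",ray(c,L([(207,152),(187,265)]),.032))
show("fixed jaw",ray(c,L([(335,182),(318,297)]),.032))
show("plate",ray(c,P([(525,38),(772,65),(740,315),(495,288)]),.012))
show("longfence top inner",ray(c,P([(567,83),(768,102)]),.028))
show("shortfence top inner",ray(c,P([(547,95),(535,208)]),.028))
E
```

```text
bed front [[0.5278, -0.0264], [0.4725, -0.2668]]
  sides [0.2466, 0.2466] ang [77.0, -103.0] mean [ 0.5001 -0.1466  0.012 ]
beam [[0.642, -0.051], [0.5838, -0.2905]]
  sides [0.2465, 0.2465] ang [76.4, -103.6] mean [ 0.6129 -0.1707  0.024 ]
grip [[0.6133, -0.1075]]
  sides [0.0] ang [0.0] mean [ 0.6133 -0.1075  0.064 ]
block [[0.5661, -0.1794], [0.5594, -0.2194], [0.498, -0.2053], [0.5057, -0.1656]]
  sides [0.0619, 0.0406, 0.063, 0.0404] ang [-12.8, -99.4, 167.0, 79.1] mean [ 0.5323 -0.1924  0.058 ]
bore [[0.5327, -0.1924]]
  sides [0.0] ang [0.0] mean [ 0.5327 -0.1924  0.058 ]
slid jaw face L [[0.5842, -0.1485], [0.5176, -0.1326]]
  sides [0.0685, 0.0685] ang [-13.4, 166.6] mean [ 0.5509 -0.1406  0.032 ]
fixed jaw [[0.5647, -0.2315], [0.4972, -0.2168]]
  sides [0.0691, 0.0691] ang [-12.3, 167.7] mean [ 0.5309 -0.2241  0.032 ]
plate [[0.6257, 0.2718], [0.6062, 0.1232], [0.4573, 0.143], [0.4761, 0.2874]]
  sides [0.1504, 0.1498, 0.1502, 0.1456] ang [-6.0, -97.5, 172.4, 82.6] mean [0.5413 0.2064 0.012 ]
longfence top inner [[0.5951, 0.2433], [0.5813, 0.1245]]
  sides [0.1197, 0.1197] ang [83.4, -96.6] mean [0.5882 0.1839 0.028 ]
shortfence top inner [[0.5881, 0.2551], [0.5213, 0.2613]]
  sides [0.0672, 0.0672] ang [-5.3, 174.7] mean [0.5547 0.2582 0.028 ]
```

The sizes check out: block 0.062×0.040, plate 0.150, fence 0.120, and the grip 47 mm from the sliding face. Caliper yaw is about -13°, plate yaw about -7°, and the jaw gap about 86 mm. I'll move above the thumb grip with the fingers along the caliper's x (tool yaw -103).

{"fn": "drive_tool", "kwargs": {
  "rows": [
    {"x": 0.598,"y": 0.504,"z": 0.06,"spin": 1.35,"fingers": 1},
    {"x": 0.598,"y": 0.504,"z": 0.06,"spin": 1.35},
    {"x": 0.598,"y": 0.504,"z": 0.06,"spin": 1.35},
    {"x": 0.598,"y": 0.504,"z": 0.06,"spin": 1.35},
    {"x": 0.598,"y": 0.504,"z": 0.06,"spin": 1.35},
    {"x": 0.598,"y": 0.504,"z": 0.06,"spin": 1.35},
    {"x": 0.598,"y": 0.504,"z": 0.06,"spin": 1.35},
    {"x": 0.598,"y": 0.504,"z": 0.06,"spin": 1.35},
    {"x": 0.598,"y": 0.504,"z": 0.06,"spin": 1.35},
    {"x": 0.598,"y": 0.504,"z": 0.06,"spin": 1.35}
  ]
}}

```text
invalid input
```

```bash
cat >> h.py <<'E'
def go(x,y,z,yaw):
    "rows' shift from the present pose to the world target"
    from plant import sensors
    s=sensors.get_state();R,p=tool(s)
    print("at",p.round(4),s["eef_rot"].round(2),"shift",(R.T@(np.array([x,y,z])-p)).round(4),"spin",round(np.radians((s["eef_rot"][2]-yaw+180)%360-180),4),"F",s["contact_force"].round(1),"t",round(s["time_s"],2),"w",round(s["gripper_width"],4))
E
python3 -c "
from h import *
go(.6133,-.1075,.185,-103.3)"
```

```text
at [0.2946 0.6069 0.2448] [ 1.7993e+02 -1.0000e-02 -2.5890e+01] shift [0.5987 0.5035 0.0606] spin 1.351 F [ 0.8  0.3 -0.2] t 0.15 w 0.0878
```

The call was refused as invalid, most likely because some rows lacked "fingers". I'll put every key in every row.

{"fn": "drive_tool", "kwargs": {
  "rows": [
    {"x": 0.598,"y": 0.504,"z": 0.06,"spin": 1.35,"fingers": 1},
    {"x": 0.598,"y": 0.504,"z": 0.06,"spin": 1.35,"fingers": 1},
    {"x": 0.598,"y": 0.504,"z": 0.06,"spin": 1.35,"fingers": 1},
    {"x": 0.598,"y": 0.504,"z": 0.06,"spin": 1.35,"fingers": 1},
    {"x": 0.598,"y": 0.504,"z": 0.06,"spin": 1.35,"fingers": 1},
    {"x": 0.598,"y": 0.504,"z": 0.06,"spin": 1.35,"fingers": 1},
    {"x": 0.598,"y": 0.504,"z": 0.06,"spin": 1.35,"fingers": 1},
    {"x": 0.598,"y": 0.504,"z": 0.06,"spin": 1.35,"fingers": 1},
    {"x": 0.598,"y": 0.504,"z": 0.06,"spin": 1.35,"fingers": 1},
    {"x": 0.598,"y": 0.504,"z": 0.06,"spin": 1.35,"fingers": 1}
  ]
}}

```text
time_s: 1.4
tcp_pos: [0.5486, 0.036, 0.1978]
eef_rot: [-180.0, 0.0, -103.2]
contact_force: [1.3, 1.0, 0.7]
gripper_width: 0.0876
gripper_force: 0.0
```

```bash
python3 -c "
from h import *
go(.6133,-.1075,.185,-103.3)"
```

```text
at [0.5486 0.036  0.1978] [-1.7998e+02  1.0000e-02 -1.0322e+02] shift [ 0.1249 -0.0958  0.0128] spin 0.0014 F [1.3 1.  0.7] t 1.4 w 0.0876
```

{"fn": "drive_tool", "kwargs": {
  "rows": [
    {"x": 0.125,"y": -0.096,"z": 0.013,"spin": 0,"fingers": 1},
    {"x": 0.125,"y": -0.096,"z": 0.013,"spin": 0,"fingers": 1},
    {"x": 0.125,"y": -0.096,"z": 0.013,"spin": 0,"fingers": 1},
    {"x": 0.125,"y": -0.096,"z": 0.013,"spin": 0,"fingers": 1},
    {"x": 0.125,"y": -0.096,"z": 0.013,"spin": 0,"fingers": 1}
  ]
}}

```text
time_s: 2.02
tcp_pos: [0.6125, -0.1057, 0.1844]
eef_rot: [180.0, -0.0, -103.3]
contact_force: [0.0, 0.2, -0.4]
gripper_width: 0.0877
gripper_force: 0.0
```

Run:
```python
from h import *
from plant import cams,sensors
go(.6133,-.1075,.185,-103.3)
s=sensors.get_state();c=cams.capture("wrist");pickle.dump((s,c),open("pics/w1.pkl","wb"))
cv2.imwrite("pics/w1.png",cv2.resize(c["pixels"][:,:,::-1],(800,600),interpolation=cv2.INTER_CUBIC))
```

```text
at [ 0.6125 -0.1057  0.1844] [ 1.7996e+02 -1.0000e-02 -1.0327e+02] shift [ 0.0015 -0.0011 -0.0006] spin 0.0005 F [ 0.   0.2 -0.4] t 2.02 w 0.0877
```

View pics/w1.png

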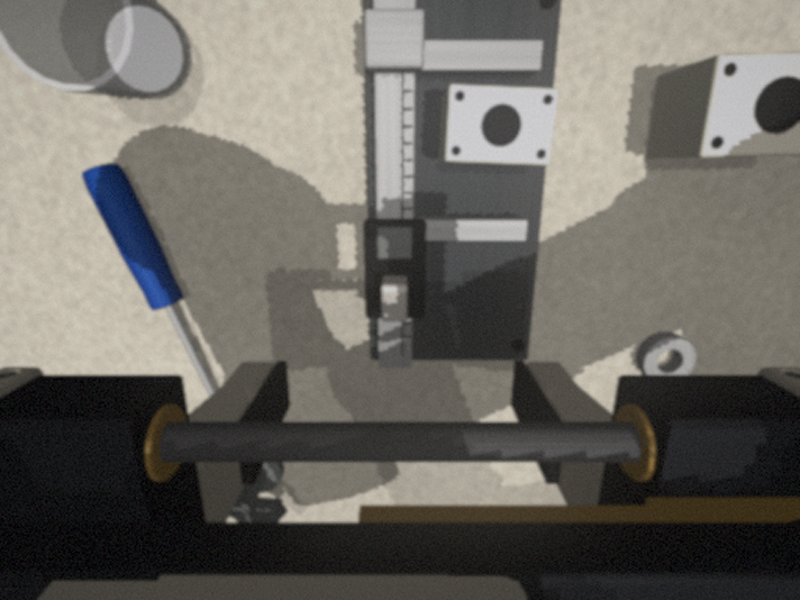

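In the wrist view (800 px wide), the grip is at (395,290), the block bore at (501,125), the sliding jaw top at v 219–240 and the fixed jaw top at v 40–70. I'll measure from these.

Run:
```python
from h import *
s,c=pickle.load(open("pics/w1.pkl","rb"));T=tool(s);k=512/800
W=lambda p,z:ray(c,np.array(p)*k,z,T)[:,:2]
a=np.radians(-13.2);A=np.array([[np.cos(a),np.sin(a)],[-np.sin(a),np.cos(a)]])
def sh(n,q): print(n,q.round(4).tolist(),"cal",(q@A.T).round(4).tolist())
sh("bore",W([(501,125)],.058)); b=W([(449,85),(556,89),(549,164),(446,160)],.058);sh("block",b);print(ang(b[0],b[1]),ang(b[3],b[2]),ang(b[1],b[2]))
q=W([(424,69),(540,70)],.032);sh("fixed face",q);print(ang(*q))
q=W([(458,219),(527,220)],.032);sh("slide face",q);print(ang(*q))
sh("carriage",W([(366,219),(426,219),(365,316),(424,317)],.038))
sh("beam L/R",W([(377,72),(413,72),(372,215),(415,215)],.024))
sh("grip top cand",W([(382,278),(407,278),(382,308),(407,308),(380,325),(410,325)],.064))
sh("bed R edge",W([(559,10),(527,358)],.012))
img=c["pixels"][165:245,225:285,::-1]
cv2.imwrite("pics/w1c.png",cv2.resize(img,None,fx=7,fy=7,interpolation=cv2.INTER_CUBIC))
```

```text
bore [[0.5328, -0.191]] cal [[0.5624, -0.0643]]
block [[0.5569, -0.2173], [0.5008, -0.2021], [0.5096, -0.1644], [0.5662, -0.1799]] cal [[0.5918, -0.0844], [0.5338, -0.0824], [0.5337, -0.0436], [0.5923, -0.0459]]
164.79953714399915 164.61759919158044 76.87796514275583
fixed face [[0.566, -0.2323], [0.4998, -0.2162]] cal [[0.6041, -0.0969], [0.5359, -0.0963]]
166.2984502659048
slide face [[0.5633, -0.1422], [0.52, -0.1313]] cal [[0.5809, -0.0098], [0.5362, -0.0091]]
165.9015615283655
carriage [[0.6205, -0.1564], [0.5836, -0.1477], [0.6375, -0.0938], [0.5988, -0.0839]] cal [[0.6398, -0.0106], [0.6019, -0.0105], [0.6421, 0.0542], [0.6022, 0.055]]
beam L/R [[0.5933, -0.2386], [0.5721, -0.2336], [0.6174, -0.1567], [0.5897, -0.1502]] cal [[0.6321, -0.0968], [0.6104, -0.0968], [0.6368, -0.0116], [0.6084, -0.0115]]
grip top cand [[0.6174, -0.1229], [0.6029, -0.1195], [0.622, -0.1046], [0.6071, -0.1011], [0.6259, -0.0941], [0.6078, -0.0899]] cal [[0.6292, 0.0213], [0.6142, 0.0214], [0.6294, 0.0402], [0.6142, 0.0402], [0.6308, 0.0513], [0.6123, 0.0513]]
bed R edge [[0.4777, -0.2483], [0.5302, -0.0246]] cal [[0.5218, -0.1327], [0.5218, 0.0971]]
```

View pics/w1c.png

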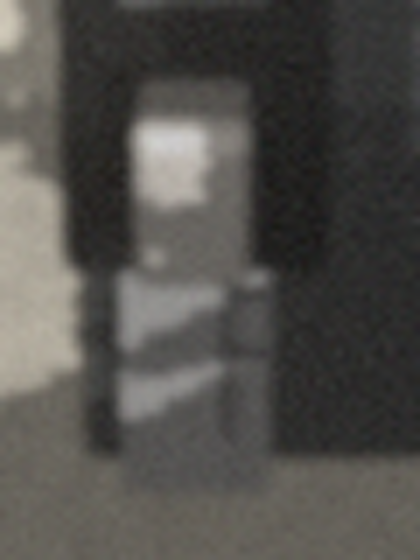

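The grip centre from both views agrees: about (0.614, -0.106), 47 mm from the sliding face. I'll descend to TCP z 0.062, so the tips are 5 mm above the carriage top, and pinch.

{"fn": "drive_tool", "kwargs": {
  "rows": [
    {"x": 0,"y": 0.001,"z": 0.05,"spin": 0,"fingers": 1},
    {"x": 0,"y": 0.001,"z": 0.09,"spin": 0,"fingers": 1},
    {"x": 0,"y": 0.001,"z": 0.11,"spin": 0,"fingers": 1},
    {"x": 0,"y": 0.001,"z": 0.122,"spin": 0,"fingers": 1},
    {"x": 0,"y": 0.001,"z": 0.122,"spin": 0,"fingers": 0},
    {"x": 0,"y": 0.001,"z": 0.122,"spin": 0,"fingers": -1},
    {"x": 0,"y": 0.001,"z": 0.122,"spin": 0,"fingers": -1},
    {"x": 0,"y": 0.001,"z": 0.122,"spin": 0,"fingers": -1},
    {"x": 0,"y": 0.001,"z": 0.122,"spin": 0,"fingers": -1}
  ],
  "newtons": 20
}}

```text
time_s: 3.2
tcp_pos: [0.612, -0.1056, 0.0631]
eef_rot: [-180.0, 0.0, -103.2]
contact_force: [-0.3, 0.1, 1.4]
gripper_width: 0.0437
gripper_force: 0.0
```

{"fn": "drive_tool", "kwargs": {
  "rows": [
    {"x": 0,"y": 0,"z": 0,"spin": 0,"fingers": -1},
    {"x": 0,"y": 0,"z": 0,"spin": 0,"fingers": -1},
    {"x": 0,"y": 0,"z": 0,"spin": 0,"fingers": -1},
    {"x": 0,"y": 0,"z": 0,"spin": 0,"fingers": -1},
    {"x": 0,"y": 0,"z": 0,"spin": 0,"fingers": -1}
  ]
}}

```text
time_s: 3.82
tcp_pos: [0.6161, -0.1056, 0.0637]
eef_rot: [-179.6, 0.1, -103.2]
contact_force: [10.7, -3.6, -6.0]
gripper_width: 0.0157
gripper_force: 20.0
```

The pinch is good (15.7 mm ≈ 16). I'll relieve the sideways force and slide the jaw towards shut.

{"fn": "drive_tool", "kwargs": {
  "rows": [
    {"x": 0.003,"y": 0.003,"z": 0,"spin": 0,"fingers": -1},
    {"x": 0.01,"y": 0.004,"z": 0,"spin": 0,"fingers": -1},
    {"x": 0.016,"y": 0.004,"z": 0,"spin": 0,"fingers": -1},
    {"x": 0.022,"y": 0.004,"z": 0,"spin": 0,"fingers": -1},
    {"x": 0.027,"y": 0.004,"z": 0,"spin": 0,"fingers": -1},
    {"x": 0.031,"y": 0.004,"z": 0,"spin": 0,"fingers": -1},
    {"x": 0.035,"y": 0.004,"z": 0,"spin": 0,"fingers": -1},
    {"x": 0.038,"y": 0.004,"z": 0,"spin": 0,"fingers": -1},
    {"x": 0.041,"y": 0.004,"z": 0,"spin": 0,"fingers": -1},
    {"x": 0.043,"y": 0.004,"z": 0,"spin": 0,"fingers": -1}
  ]
}}

```text
time_s: 5.08
tcp_pos: [0.6061, -0.1464, 0.064]
eef_rot: [-179.2, 0.2, -103.1]
contact_force: [22.6, -4.0, -15.0]
gripper_width: 0.0158
gripper_force: 20.0
```

{"fn": "drive_tool", "kwargs": {
  "rows": [
    {"x": 0.001,"y": 0,"z": 0,"spin": 0,"fingers": -1},
    {"x": 0.002,"y": 0,"z": 0,"spin": 0,"fingers": -1},
    {"x": 0.003,"y": 0,"z": 0,"spin": 0,"fingers": -1},
    {"x": 0.004,"y": 0,"z": 0,"spin": 0,"fingers": -1},
    {"x": 0.004,"y": 0,"z": 0,"spin": 0,"fingers": -1}
  ]
}}

```text
time_s: 5.7
tcp_pos: [0.6052, -0.1502, 0.064]
eef_rot: [-179.2, 0.2, -103.1]
contact_force: [22.4, -3.7, -14.7]
gripper_width: 0.0158
gripper_force: 20.0
```

The sideways shift had the wrong sign (tool y points along caliper -x). I'll correct it by -8 mm and keep closing in small steps.

{"fn": "drive_tool", "kwargs": {
  "rows": [
    {"x": 0,"y": -0.003,"z": 0,"spin": 0,"fingers": -1},
    {"x": 0,"y": -0.006,"z": 0,"spin": 0,"fingers": -1},
    {"x": 0,"y": -0.008,"z": 0,"spin": 0,"fingers": -1},
    {"x": 0.001,"y": -0.008,"z": 0,"spin": 0,"fingers": -1},
    {"x": 0.002,"y": -0.008,"z": 0,"spin": 0,"fingers": -1},
    {"x": 0.002,"y": -0.008,"z": 0,"spin": 0,"fingers": -1}
  ]
}}

```text
time_s: 6.45
tcp_pos: [0.6055, -0.1518, 0.0636]
eef_rot: [-179.9, 0.2, -103.2]
contact_force: [-0.5, 14.7, 6.7]
gripper_width: 0.0157
gripper_force: 20.0
```

```bash
python3 -c "
from h import *
go(.6161-.0465*.2284,-.1056-.0465*.9736,.064,-103.2)
from plant import sensors
s=sensors.get_state();print((tool(s)[0].T@s['contact_force']).round(1))"
```

```text
at [ 0.6055 -0.1518  0.0636] [-1.7991e+02  1.6000e-01 -1.0321e+02] shift [-0.001   0.0002 -0.0004] spin -0.0003 F [-0.5 14.7  6.7] t 6.45 w 0.0157
[-14.2   3.8  -6.7]
```

Push force is 14 N after about 47 mm of travel, so the block is nipped. I'll hold for a second, then open and rise.

{"fn": "drive_tool", "kwargs": {
  "rows": [
    {"x": 0,"y": 0,"z": 0,"spin": 0,"fingers": -1},
    {"x": 0,"y": 0,"z": 0,"spin": 0,"fingers": -1},
    {"x": 0,"y": 0,"z": 0,"spin": 0,"fingers": -1},
    {"x": 0,"y": 0,"z": 0,"spin": 0,"fingers": -1},
    {"x": 0,"y": 0,"z": 0,"spin": 0,"fingers": -1},
    {"x": 0,"y": 0,"z": 0,"spin": 0,"fingers": -1},
    {"x": 0,"y": 0,"z": 0,"spin": 0,"fingers": -1},
    {"x": 0,"y": 0,"z": 0,"spin": 0,"fingers": -1},
    {"x": 0,"y": 0,"z": 0,"spin": 0,"fingers": -1}
  ]
}}

```text
time_s: 7.58
tcp_pos: [0.6054, -0.1518, 0.0636]
eef_rot: [-179.9, 0.2, -103.2]
contact_force: [-0.4, 13.6, 7.2]
gripper_width: 0.016
gripper_force: 20.0
```

{"fn": "drive_tool", "kwargs": {
  "rows": [
    {"x": 0,"y": 0,"z": 0,"spin": 0,"fingers": 1},
    {"x": 0,"y": 0,"z": 0,"spin": 0,"fingers": 1},
    {"x": 0,"y": 0,"z": 0,"spin": 0,"fingers": 1},
    {"x": 0,"y": 0,"z": 0,"spin": 0,"fingers": 1},
    {"x": 0,"y": 0,"z": 0,"spin": 0,"fingers": 1},
    {"x": 0,"y": 0,"z": -0.03,"spin": 0,"fingers": 1},
    {"x": 0,"y": 0,"z": -0.09,"spin": 0,"fingers": 1},
    {"x": -0.04,"y": 0.05,"z": -0.12,"spin": 0,"fingers": 1},
    {"x": -0.04,"y": 0.05,"z": -0.12,"spin": 0,"fingers": 1},
    {"x": -0.04,"y": 0.05,"z": -0.12,"spin": 0,"fingers": 1}
  ]
}}

```text
time_s: 8.82
tcp_pos: [0.5651, -0.1034, 0.1833]
eef_rot: [-179.9, 0.0, -103.2]
contact_force: [0.6, -0.9, -0.3]
gripper_width: 0.0875
gripper_force: 0.0
```

Run:
```python
from h import *
from plant import cams,sensors
go(.54,-.2,.18,-13.3)
s=sensors.get_state();c=cams.capture("wrist");pickle.dump((s,c),open("pics/w2.pkl","wb"))
cv2.imwrite("pics/w2.png",cv2.resize(c["pixels"][:,:,::-1],(800,600),interpolation=cv2.INTER_CUBIC))
```

```text
at [ 0.5651 -0.1034  0.1833] [-1.7994e+02  3.0000e-02 -1.0317e+02] shift [0.0998 0.0024 0.0033] spin -1.5686 F [ 0.6 -0.9 -0.3] t 8.82 w 0.0875
```

View pics/w2.png

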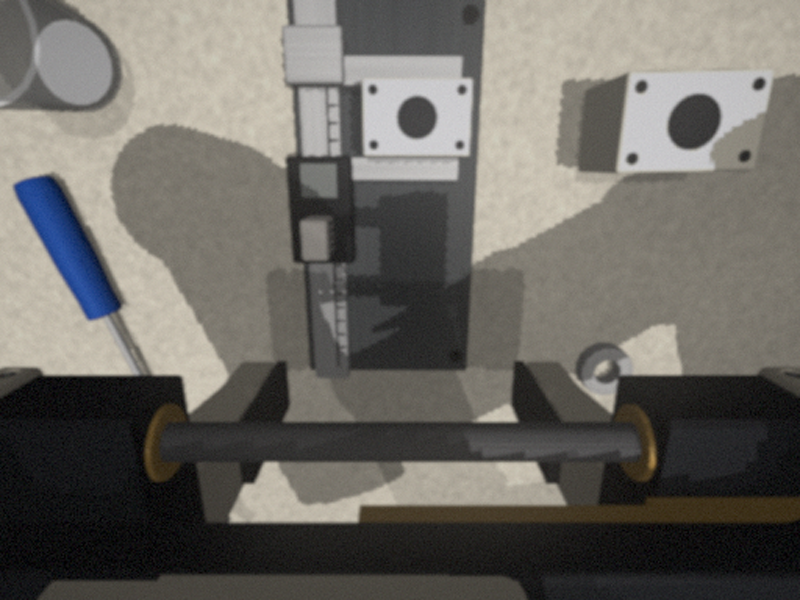

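The block is snug between the jaws: corners (363,79), (473,79), (469,157), (360,154), bore (417,117).

Run:
```python
from h import *
s,c=pickle.load(open("pics/w2.pkl","rb"));T=tool(s)
W=lambda p,z:ray(c,np.array(p)*.64,z,T)[:,:2]
b=W([(363,79),(473,79),(469,157),(360,154)],.058);print(b.round(4),b.mean(0).round(4),W([(417,117)],.058).round(4),ang(b[0],b[1]),ang(b[3],b[2]))
print([np.linalg.norm(b[i]-b[i-1]).round(4) for i in range(4)])
m=b.mean(0);go(m[0],m[1],.12,166.7)
```

```text
[[ 0.5543 -0.2282]
 [ 0.4969 -0.2148]
 [ 0.5062 -0.1762]
 [ 0.5656 -0.1918]] [ 0.5308 -0.2028] [[ 0.5302 -0.2032]] 166.8229087496724 165.33328798693626
[np.float64(0.0382), np.float64(0.059), np.float64(0.0397), np.float64(0.0613)]
at [ 0.5651 -0.1038  0.1825] [ 180.    -0.  -103.2] shift [0.1042 0.0108 0.0626] spin 1.5725 F [-0.7 -0.8 -0.9] t 8.88 w 0.0878
```

{"fn": "drive_tool", "kwargs": {
  "rows": [
    {"x": 0.104,"y": 0.01,"z": 0.03,"spin": 1.571,"fingers": 1},
    {"x": 0.104,"y": 0.01,"z": 0.03,"spin": 1.571,"fingers": 1},
    {"x": 0.104,"y": 0.01,"z": 0.03,"spin": 1.571,"fingers": 1},
    {"x": 0.104,"y": 0.01,"z": 0.03,"spin": 1.571,"fingers": 1},
    {"x": 0.104,"y": 0.01,"z": 0.03,"spin": 1.571,"fingers": 1},
    {"x": 0.104,"y": 0.01,"z": 0.03,"spin": 1.571,"fingers": 1},
    {"x": 0.104,"y": 0.01,"z": 0.03,"spin": 1.571,"fingers": 1},
    {"x": 0.104,"y": 0.01,"z": 0.03,"spin": 1.571,"fingers": 1},
    {"x": 0.104,"y": 0.01,"z": 0.03,"spin": 1.571,"fingers": 1},
    {"x": 0.104,"y": 0.01,"z": 0.03,"spin": 1.571,"fingers": 1}
  ]
}}

```text
time_s: 10.12
tcp_pos: [0.5314, -0.2034, 0.1514]
eef_rot: [-180.0, -0.1, 166.7]
contact_force: [-0.2, -0.3, -0.1]
gripper_width: 0.0877
gripper_force: 0.0
```

```bash
python3 -c "
from h import *
go(.531,-.203,.055,166.8)"
```

```text
at [ 0.5314 -0.2034  0.1514] [-1.7997e+02 -1.2000e-01  1.6674e+02] shift [0.0002 0.0004 0.0964] spin -0.0011 F [-0.2 -0.3 -0.1] t 10.12 w 0.0877
```

{"fn": "drive_tool", "kwargs": {
  "rows": [
    {"x": 0,"y": 0,"z": 0.04,"spin": 0,"fingers": 1},
    {"x": 0,"y": 0,"z": 0.07,"spin": 0,"fingers": 1},
    {"x": 0,"y": 0,"z": 0.087,"spin": 0,"fingers": 1},
    {"x": 0,"y": 0,"z": 0.096,"spin": 0,"fingers": 1},
    {"x": 0,"y": 0,"z": 0.096,"spin": 0,"fingers": -1},
    {"x": 0,"y": 0,"z": 0.096,"spin": 0,"fingers": -1},
    {"x": 0,"y": 0,"z": 0.096,"spin": 0,"fingers": -1},
    {"x": 0,"y": 0,"z": 0.096,"spin": 0,"fingers": -1},
    {"x": 0,"y": 0,"z": 0.096,"spin": 0,"fingers": -1},
    {"x": 0,"y": 0,"z": 0.096,"spin": 0,"fingers": -1}
  ],
  "newtons": 30
}}

```text
time_s: 11.38
tcp_pos: [0.5317, -0.2028, 0.0571]
eef_rot: [-180.0, 0.0, 166.8]
contact_force: [-1.9, -0.8, 3.3]
gripper_width: 0.04
gripper_force: 30.0
```

{"fn": "drive_tool", "kwargs": {
  "rows": [
    {"x": 0,"y": 0,"z": 0,"spin": 0,"fingers": -1},
    {"x": 0,"y": 0,"z": 0,"spin": 0,"fingers": -1}
  ]
}}

```text
time_s: 11.62
tcp_pos: [0.5317, -0.2028, 0.057]
eef_rot: [-180.0, 0.0, 166.8]
contact_force: [-0.5, -0.8, 5.3]
gripper_width: 0.0399
gripper_force: 30.0
```

Gripped at 40 mm. Lifting.

{"fn": "drive_tool", "kwargs": {
  "rows": [
    {"x": 0,"y": 0,"z": -0.01,"spin": 0,"fingers": -1},
    {"x": 0,"y": 0,"z": -0.025,"spin": 0,"fingers": -1},
    {"x": 0,"y": 0,"z": -0.045,"spin": 0,"fingers": -1},
    {"x": 0,"y": 0,"z": -0.07,"spin": 0,"fingers": -1},
    {"x": 0,"y": 0,"z": -0.09,"spin": 0,"fingers": -1},
    {"x": 0,"y": 0,"z": -0.1,"spin": 0,"fingers": -1},
    {"x": 0,"y": 0,"z": -0.1,"spin": 0,"fingers": -1},
    {"x": 0,"y": 0,"z": -0.1,"spin": 0,"fingers": -1}
  ]
}}

```text
time_s: 12.62
tcp_pos: [0.531, -0.2026, 0.156]
eef_rot: [180.0, -0.1, 166.7]
contact_force: [-0.1, 0.9, -1.4]
gripper_width: 0.0394
gripper_force: 30.0
```

Run:
```python
from h import *
from plant import cams,sensors
# corner from top-view: long fence inner face line & short fence inner line, yaw fit
a=np.radians(-7.0);ex=np.array([np.cos(a),np.sin(a)]);ey=np.array([-np.sin(a),np.cos(a)])
cor=np.array([[.6257,.2718],[.6062,.1232],[.4573,.143],[.4761,.2874]])
loc=np.array([[75,75],[75,-75],[-75,-75],[-75,75]])/1e3
q=cor-cor.mean(0);H=loc.T@q;t=np.arctan2(H[0,1]-H[1,0],H[0,0]+H[1,1]);print("yaw",np.degrees(t))
for t in (t,):
    ex=np.array([np.cos(t),np.sin(t)]);ey=np.array([-np.sin(t),np.cos(t)]);o=cor.mean(0)
    print("corner by plate",o+.05*ex+.055*ey)
    xl=np.array([.5882,.1839])@ex;ys=np.array([.5547,.2582])@ey
    print("corner by fences",xl*ex+ys*ey)
c=xl*ex+ys*ey
m=c-.02*ex-.03*ey-.02*ex-.02*ey   # 20 mm off both fences
print("seat",c-.02*ex-.03*ey,"pre",m)
go(m[0],m[1],.157,-90+np.degrees(t))
```

```text
yaw -7.10236367074822
corner by plate [0.59774167 0.25474586]
corner by fences [0.59680401 0.2529539 ]
seat [0.5732482  0.22565695] pre [0.55092882 0.20828326]
at [ 0.531  -0.2026  0.156 ] [ 1.8000e+02 -7.0000e-02  1.6674e+02] shift [ 0.0749  0.4045 -0.0008] spin -1.6783 F [-0.1  0.9 -1.4] t 12.62 w 0.0394
```

{"fn": "drive_tool", "kwargs": {
  "rows": [
    {"x": 0.075,"y": 0.404,"z": 0,"spin": -1.678,"fingers": -1},
    {"x": 0.075,"y": 0.404,"z": 0,"spin": -1.678,"fingers": -1},
    {"x": 0.075,"y": 0.404,"z": 0,"spin": -1.678,"fingers": -1},
    {"x": 0.075,"y": 0.404,"z": 0,"spin": -1.678,"fingers": -1},
    {"x": 0.075,"y": 0.404,"z": 0,"spin": -1.678,"fingers": -1},
    {"x": 0.075,"y": 0.404,"z": 0,"spin": -1.678,"fingers": -1},
    {"x": 0.075,"y": 0.404,"z": 0,"spin": -1.678,"fingers": -1},
    {"x": 0.075,"y": 0.404,"z": 0,"spin": -1.678,"fingers": -1},
    {"x": 0.075,"y": 0.404,"z": 0,"spin": -1.678,"fingers": -1},
    {"x": 0.075,"y": 0.404,"z": 0,"spin": -1.678,"fingers": -1}
  ]
}}

```text
time_s: 13.88
tcp_pos: [0.5507, 0.2076, 0.1557]
eef_rot: [179.9, -0.1, -97.2]
contact_force: [-0.1, 0.5, -0.6]
gripper_width: 0.0395
gripper_force: 30.0
```

Run:
```python
from h import *
from plant import cams,sensors
go(.551,.208,.157,-97.1)
s=sensors.get_state();c=cams.capture("wrist");pickle.dump((s,c),open("pics/w3.pkl","wb"))
cv2.imwrite("pics/w3.png",cv2.resize(c["pixels"][:,:,::-1],(800,600),interpolation=cv2.INTER_CUBIC))
```

```text
at [0.5507 0.2076 0.1557] [ 1.7992e+02 -7.0000e-02 -9.7170e+01] shift [-0.0004 -0.0003 -0.0013] spin -0.0011 F [-0.1  0.5 -0.6] t 13.88 w 0.0395
```

View pics/w3.png

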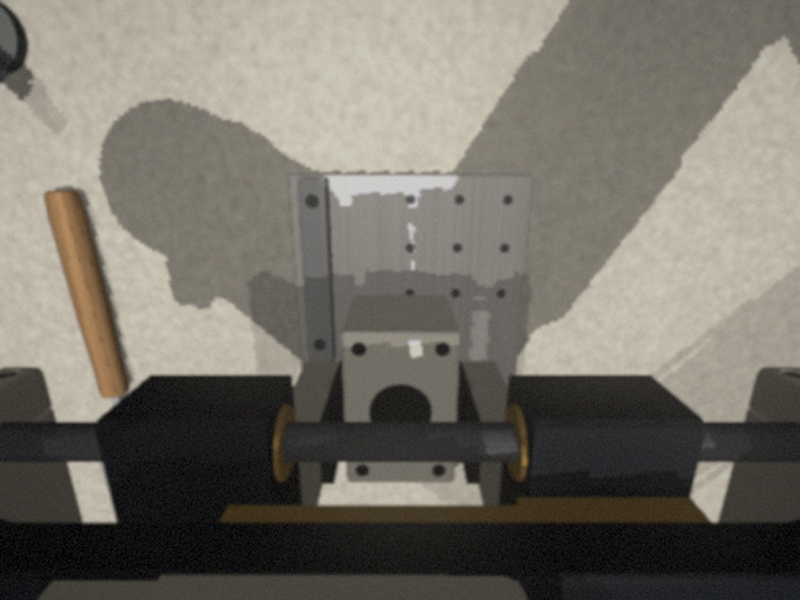

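The block is held level, top corners (343,333) to (457,333). The plate's near edge runs (293,175) to (532,178), and the long fence's inner top edge runs (327,178) to (333,355).

Run:
```python
from h import *
s,c=pickle.load(open("pics/w3.pkl","rb"));T=tool(s)
W=lambda p,z:ray(c,np.array(p)*.64,z,T)[:,:2]
e=W([(293,175),(532,178)],.012);print("edge",e.round(4),ang(*e),np.linalg.norm(e[1]-e[0]))
f=W([(327,178),(333,355)],.028);print("fence",f.round(4),ang(*f))
t=np.radians(-7.1);ex=np.array([np.cos(t),np.sin(t)]);ey=np.array([-np.sin(t),np.cos(t)])
print("corner x,y in plate axes: top",np.array([.5968,.25295])@ex,np.array([.5968,.25295])@ey,"wrist",f@ex,e@ey+.13)
b=W([(343,333),(457,333)],T[1][2]+.001);print("block end",b.round(4),ang(*b),b@ex,b@ey, "tcp",T[1][:2]@ex,T[1][:2]@ey)
```

```text
edge [[0.604  0.1261]
 [0.4596 0.146 ]] 172.14179970995116 0.1457570641846735
fence [[0.5813 0.1303]
 [0.5965 0.2399]] 82.0614293750902
corner x,y in plate axes: top 0.5609587069885521 0.3247757250068604 wrist [0.56069677 0.56231678] [0.32976472 0.33169348]
block end [[0.5644 0.1788]
 [0.5268 0.1835]] 172.79640704269005 [0.53795667 0.50008503] [0.24716084 0.24722932] tcp 0.520769799243154 0.27410205555616296
```

{"fn": "drive_tool", "kwargs": {
  "rows": [
    {"x": 0,"y": 0,"z": 0.04,"spin": 0.007,"fingers": -1},
    {"x": 0,"y": 0,"z": 0.07,"spin": 0.007,"fingers": -1},
    {"x": 0,"y": 0,"z": 0.085,"spin": 0.007,"fingers": -1},
    {"x": 0,"y": 0,"z": 0.092,"spin": 0.007,"fingers": -1},
    {"x": 0,"y": 0,"z": 0.096,"spin": 0.007,"fingers": -1},
    {"x": 0,"y": 0,"z": 0.099,"spin": 0.007,"fingers": -1},
    {"x": 0,"y": 0,"z": 0.1,"spin": 0.007,"fingers": -1},
    {"x": 0,"y": 0,"z": 0.1,"spin": 0.007,"fingers": -1}
  ]
}}

```text
time_s: 14.92
tcp_pos: [0.5512, 0.2079, 0.0571]
eef_rot: [-180.0, 0.0, -97.5]
contact_force: [-0.3, 0.3, -2.4]
gripper_width: 0.0399
gripper_force: 30.0
```

{"fn": "drive_tool", "kwargs": {
  "rows": [
    {"x": 0,"y": 0,"z": 0.001,"spin": 0,"fingers": -1},
    {"x": 0,"y": -0.006,"z": 0.001,"spin": 0,"fingers": -1},
    {"x": 0,"y": -0.012,"z": 0.001,"spin": 0,"fingers": -1},
    {"x": 0,"y": -0.016,"z": 0.001,"spin": 0,"fingers": -1},
    {"x": 0,"y": -0.019,"z": 0.001,"spin": 0,"fingers": -1},
    {"x": 0,"y": -0.021,"z": 0.001,"spin": 0,"fingers": -1},
    {"x": 0,"y": -0.021,"z": 0.001,"spin": 0,"fingers": -1}
  ]
}}

```text
time_s: 15.8
tcp_pos: [0.5729, 0.2054, 0.0571]
eef_rot: [-179.9, 0.1, -97.5]
contact_force: [-1.0, -0.3, 5.8]
gripper_width: 0.0396
gripper_force: 30.0
```

Resting on the plate now with 6 N down. The next steps go along the short-fence direction and a little more towards the long fence.

{"fn": "drive_tool", "kwargs": {
  "rows": [
    {"x": 0,"y": -0.001,"z": 0,"spin": 0,"fingers": -1},
    {"x": -0.004,"y": -0.002,"z": 0,"spin": 0,"fingers": -1},
    {"x": -0.009,"y": -0.003,"z": 0,"spin": 0,"fingers": -1},
    {"x": -0.013,"y": -0.003,"z": 0,"spin": 0,"fingers": -1},
    {"x": -0.016,"y": -0.003,"z": 0,"spin": 0,"fingers": -1},
    {"x": -0.018,"y": -0.003,"z": 0,"spin": 0,"fingers": -1},
    {"x": -0.018,"y": -0.003,"z": 0,"spin": 0,"fingers": -1}
  ]
}}

```text
time_s: 16.68
tcp_pos: [0.5763, 0.2219, 0.0571]
eef_rot: [179.9, -0.1, -97.5]
contact_force: [-7.6, -1.8, 12.5]
gripper_width: 0.0397
gripper_force: 30.0
```

Long-fence contact is building at about 7 N. I'll continue in y and ease off the downward force.

{"fn": "drive_tool", "kwargs": {
  "rows": [
    {"x": -0.001,"y": 0,"z": -0.001,"spin": 0,"fingers": -1},
    {"x": -0.002,"y": 0,"z": -0.001,"spin": 0,"fingers": -1},
    {"x": -0.003,"y": 0,"z": -0.001,"spin": 0,"fingers": -1},
    {"x": -0.004,"y": 0,"z": -0.001,"spin": 0,"fingers": -1},
    {"x": -0.005,"y": 0,"z": -0.001,"spin": 0,"fingers": -1},
    {"x": -0.005,"y": 0,"z": -0.001,"spin": 0,"fingers": -1}
  ]
}}

```text
time_s: 17.42
tcp_pos: [0.577, 0.2268, 0.0571]
eef_rot: [179.9, -0.1, -97.5]
contact_force: [-6.0, -2.0, 7.7]
gripper_width: 0.04
gripper_force: 30.0
```

```bash
python3 -c "
from h import *
from plant import sensors
go(.5732,.2256,.057,-97.6);s=sensors.get_state();print((tool(s)[0].T@s['contact_force']).round(1))"
```

```text
at [0.577  0.2268 0.0571] [ 1.7992e+02 -8.0000e-02 -9.7500e+01] shift [0.0017 0.0036 0.0001] spin 0.0017 F [-6.  -2.   7.7] t 17.43 w 0.04
[ 2.8  5.7 -7.7]
```

{"fn": "drive_tool", "kwargs": {
  "rows": [
    {"x": -0.001,"y": -0.001,"z": 0,"spin": 0,"fingers": -1},
    {"x": -0.002,"y": -0.001,"z": 0,"spin": 0,"fingers": -1},
    {"x": -0.003,"y": -0.001,"z": 0,"spin": 0,"fingers": -1},
    {"x": -0.004,"y": -0.001,"z": 0,"spin": 0,"fingers": -1},
    {"x": -0.004,"y": -0.001,"z": 0,"spin": 0,"fingers": -1}
  ]
}}

```text
time_s: 18.05
tcp_pos: [0.5771, 0.2272, 0.0572]
eef_rot: [179.8, -0.4, -97.5]
contact_force: [-7.8, -14.1, 15.3]
gripper_width: 0.0399
gripper_force: 30.0
```

```bash
python3 -c "
from h import *
from plant import sensors
go(.5732,.2256,.057,-97.6);s=sensors.get_state();print((tool(s)[0].T@s['contact_force']).round(1))"
```

```text
at [0.5771 0.2272 0.0572] [179.75  -0.39 -97.52] shift [0.0021 0.0036 0.0002] spin 0.0015 F [ -7.8 -14.1  15.3] t 18.05 w 0.0399
[ 15.1   5.9 -15.2]
```

Both fences are in contact. I'll raise the push on the long fence and ease the downward force.

{"fn": "drive_tool", "kwargs": {
  "rows": [
    {"x": 0,"y": -0.001,"z": 0,"spin": 0,"fingers": -1},
    {"x": 0,"y": -0.002,"z": -0.001,"spin": 0,"fingers": -1},
    {"x": 0,"y": -0.003,"z": -0.001,"spin": 0,"fingers": -1},
    {"x": 0,"y": -0.003,"z": -0.001,"spin": 0,"fingers": -1},
    {"x": 0,"y": -0.003,"z": -0.001,"spin": 0,"fingers": -1},
    {"x": 0,"y": -0.003,"z": -0.001,"spin": 0,"fingers": -1}
  ],
  "newtons": 40
}}

```text
time_s: 18.8
tcp_pos: [0.5773, 0.2271, 0.0573]
eef_rot: [179.5, -0.4, -97.6]
contact_force: [-18.4, -8.1, 16.8]
gripper_width: 0.04
gripper_force: 40.0
```

Run:
```python
from h import *
from plant import cams,sensors
go(.5732,.2256,.057,-97.6);s=sensors.get_state();print((tool(s)[0].T@s['contact_force']).round(1),s["moment"])
w=cams.capture("wrist");t=cams.capture("scene")
a=cv2.resize(w["pixels"][100:340,140:380,::-1],(400,400),interpolation=cv2.INTER_CUBIC)
b=cv2.resize(t["pixels"][120:220,240:340,::-1],(400,400),interpolation=cv2.INTER_CUBIC)
cv2.imwrite("pics/fin.png",np.hstack([a,b]))
```

```text
at [0.5773 0.2271 0.0573] [179.51  -0.44 -97.55] shift [0.002  0.0039 0.0003] spin 0.0008 F [-18.4  -8.1  16.8] t 18.8 w 0.04
[ 10.6  17.4 -16.6] [-2.91745655  6.8069971   0.31446262]
```

View pics/fin.png

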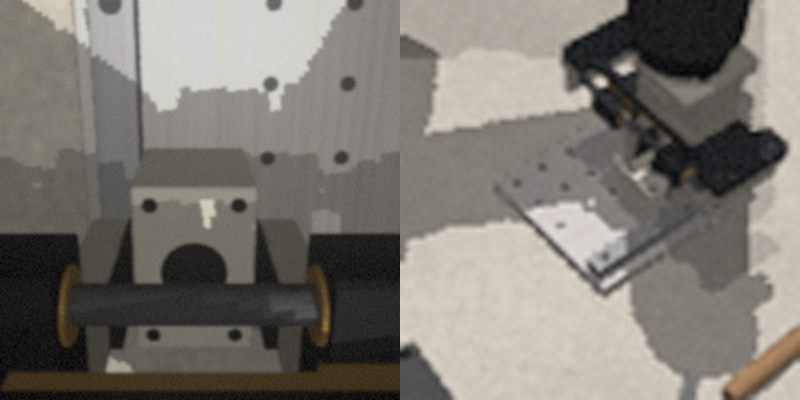

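The block sits flat against the long fence's inner edge (left panel, x≈137) with the fingers on it. I'll add a bit more push to the short fence and settle.

{"fn": "drive_tool", "kwargs": {
  "rows": [
    {"x": -0.001,"y": -0.001,"z": -0.001,"spin": 0,"fingers": -1},
    {"x": -0.002,"y": -0.001,"z": -0.001,"spin": 0,"fingers": -1},
    {"x": -0.002,"y": -0.001,"z": -0.001,"spin": 0,"fingers": -1},
    {"x": -0.002,"y": -0.001,"z": -0.001,"spin": 0,"fingers": -1},
    {"x": -0.002,"y": -0.001,"z": -0.001,"spin": 0,"fingers": -1},
    {"x": -0.002,"y": -0.001,"z": -0.001,"spin": 0,"fingers": -1},
    {"x": -0.002,"y": -0.001,"z": -0.001,"spin": 0,"fingers": -1},
    {"x": -0.002,"y": -0.001,"z": -0.001,"spin": 0,"fingers": -1}
  ]
}}

```text
time_s: 19.9
tcp_pos: [0.5775, 0.2273, 0.0574]
eef_rot: [179.4, -0.6, -97.6]
contact_force: [-19.0, -12.6, 14.5]
gripper_width: 0.0399
gripper_force: 40.0
```

```bash
python3 -c "
from h import *
from plant import sensors
go(.5732,.2256,.057,-97.6);s=sensors.get_state();print((tool(s)[0].T@s['contact_force']).round(1))"
```

```text
at [0.5775 0.2273 0.0574] [179.37  -0.61 -97.58] shift [0.0022 0.004  0.0005] spin 0.0004 F [-19.  -12.6  14.5] t 19.9 w 0.0399
[ 15.2  17.3 -14.2]
```

```bash
python3 -c "
from plant import r
print(r.close_job())"
```

```text
the job is handed in; nothing more can be done
None
```

The job is handed in: I nipped the block in the caliper for over a second, lifted it out, and left it held in the plate's corner with measured pushes of about 17 N towards the long fence and 15 N towards the short fence; no verdict came back.

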